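Unlock the gas monitor's calibration cradle

ROBOT

A 7-joint arm with a two-finger parallel gripper is mounted at the origin on the work surface. World frame = base frame: x ahead of the robot, y to its left, z up, the work surface at z = 0. Lengths are in m, angles in rad, forces in N, time in s.
With the tool pointing down it reaches from about 0.425 to 0.95 m from the base axis. Payload 4.7 kg.
Tool frame: the origin (TCP) lies at the very end of the fingers, on their centre line; the grasp point (between the pads) lies 19 mm behind it; z points along the fingers, y is the line along which they close (so a half turn about z gives the same grasp; the last joint's range is limited). The gripper opens to 85 mm and grips with 20 to 120 N. Pads are 22 mm wide; open, the fingers measure 114 mm over their backs; the gripper's body (76 mm by 85 mm) begins 54 mm behind the grasp point. The pads swing forward as they close: fully open they stand 13 mm farther back than shut.
Start: joints at [1.224, 0.469, -0.049, 1.532, 0.024, 1.141, -0.082], TCP at [0.211, -0.641, 0.231] pointing down, gripper open.
Joint ranges: [-2.59, 2.59], [-0.33, 1.99], [-1.39, 1.29], [0.1, 2.45], [-1.04, 4.18], [0.21, 1.99], [-2.66, 2.66]. Speed limits (rad/s): [2.57, 2.57, 3.14, 3.14, 3.14, 3.14, 3.14].

INTERFACE

Orientations are given as a 3x3 rotation matrix whose columns are the frame's x, y, z axes.
In Python, from cell import r gives the robot as it stands.
- The arm moves only by the tool drive_tool, never from a script. Its argument "steps" is a list of rows, each a list of 3 entries, a list of its own where there are three numbers: the turn, a rotation vector about the tool's x, y, z scaled (see below), then the shift along the tool's x, y, z scaled (see below), then the opening, from -1 (shut) to 1 (fully open), so that 0 is half open. In form: [[[rx, ry, rz], [x, y, z], jaw], ...]. A call has 1 to 5 rows; each row shifts and turns the commanded pose from where the row before left it, along the tool's axes as they then stand; what a row does not reach is not made up. The controller multiplies each number of a shift by 400 mm and each number of a turn by 8 degrees. A row lasts 1/8 s, in which the tool goes at most 62.5 mm and 10.7 degrees, less where a joint would pass 70% of its speed; a pose out of reach is approached as far as the arm can. A call with a number of a shift or a turn outside -1 to 1 is refused whole. A call with a gripper value outside its range is refused whole. The fingers move at their own pace and stop on an object; "squeeze" is the grip in N (left out, the last holds). Time passes only in rows, so rows that do not move let the fingers close. It gives the time, the measured TCP pose, the force, the opening and the grip force at its end, in the units of the state.
- r.sense(): the state, without advancing time (a new reading comes with each control period).
- r.read_camera(name): name is "side" or "top"; returns a dict with "frame" (480x640x3 uint8, red, green, blue), "mtx" (3x3 intrinsics, pixels), "position" and "attitude" of the camera in the world. Camera axes: x right, y up, looking along -z (the intrinsics and any distortion apply to the point x, -y, -z); pixel columns grow to the right and rows downward; lengths in m; the calibration is good to about 2 mm. A picture is of the moment at which its call begins. There is no depth.
- r.finish_job(): hands the job in; it is judged then, once.
The state is a dict: "time_s": time; "joints": joint angles; "qd": joint speeds; "tau": joint torques, N m; "tcp_pos": TCP position; "ee_rot": TCP orientation; "contact_force": force on the tool from outside, world axes, zero at the start; "torque": the same for the moment, N m; "width": finger opening in m; "grip_force": force on a finger pad.
Only numpy, scipy, OpenCV 4.12 (cv2) and the standard library are available. Lean on these libraries where they do the work, as an engineer would, in place of code of your own. Each camera call takes 0.05 s, during which the arm holds its last target. There are 200 camera calls.

TASK

The gas monitor is clamped in its calibration cradle by a bar held with two pins. Draw the red-knobbed locking pin straight up out of its bore and park it in the notch of the yellow bracket, so that it hangs upright by its collar well inside the notch, and let go of it. Leave the black-knobbed pivot pin in its bore.

Things in the scene. Friction and masses are not known exactly. Their poses are not given: they have to be found in the camera images.
- red_pin_grip (a point): Middle of the red knob of the loose, upright locking pin (120 g). From the bottom: steel shank 10 mm in diameter, 55 long; flat collar 46 in diameter, 5 thick; round knob 24 in diameter, 50 tall. This point, on the axis, is 25 mm below the knob's top, 25 above the collar's upper face, 30 above its underside, 85 above the shank's tip; z points up along the pin. 105 mm above the table at the start.
- black_pin_grip (a point): Middle of the black knob of the pivot pin, of the same shape and size as the red pin and standing in the same way in the other bore, 170 mm from the red pin. It stays where it is.
- cradle: Fixed aluminium base plate, 140 x 240 mm, with the red and black gas monitor and a steel clamp bar over it along y. Origin: centre of its underside, on the table; z up. At y = +85 and -85 mm are two upright bores 14 mm wide, one pin in each (either way round), its whole shank inside and its collar resting on the bar's top face 75 mm above the table. Nothing but the pins is higher than that.
- notch (a point): Parking point in the fixed yellow bracket, on the notch's centre line, level with its flat top, 90 mm above the table. The notch is a slot 24 mm wide, 50 long, through the 12 mm thick top plate, open above, at its mouth and below (base 80 mm under the top). x runs from the mouth inwards: mouth at -30 mm, closed end at +20; z up. The shank hangs through it, the collar lies on the plate, the knob's middle 30 mm above.
There are look-alikes about, which are no part of the job. Of the things shaped like the part that bears notch, the yellow one is meant.

How it is judged:
By the outcome, as a careful person would: the job done as asked, in the order asked, and still so for the second after the job is handed in, with the robot touching nothing.
It also fails if it takes over 40 s, if anything falls off the work surface, if the arm or the gripper's body presses on something with over 40 N, if the wrist force passes 120 N, or if a joint passes its speed limit or range.

## Working session

There is one attempt and no reset: what is moved stays moved. The work goes in short steps, Python scripts to look and compute and a tool call to move; the robot and the scene stay as the last step left them, time stands still between calls to the robot, and variables do not carry over. Pictures are saved under pics/ and viewed, at most 10 in all, crops included, and the job is handed in when it is done.

Besides the shell and the picture viewer there is one more tool, called after ">>>" as name(argument=value, ...), one argument or row to a line, values as JSON. drive_tool: Moves the arm, as the interface text tells. Its arguments: {"type":"object","properties":{"steps":{"type":"array","items":{"type":"array"}},"squeeze":{"type":"number"}},"required":["steps"]}

```bash
mkdir -p pics; cat > h.py <<'E'
import numpy as np, cv2
from cell import r
def shot(n,f=None):
    c=r.read_camera(n)
    if f: cv2.imwrite(f,c["frame"][:,:,::-1])
    return c
def ray(c,u,v):
    K=np.array(c["mtx"]); R=np.array(c["attitude"])
    if R.shape!=(3,3): print("att",R)
    d=np.linalg.inv(K)@[u,v,1]; return np.array(c["position"]),R@[d[0],-d[1],-d[2]]
def onz(c,u,v,z):
    p,d=ray(c,u,v); return p+d*(z-p[2])/d[2]
def proj(c,P):
    q=np.array(c["attitude"]).T@(np.array(P)-c["position"]); q=np.array(c["mtx"])@[q[0],-q[1],-q[2]]; return q[:2]/q[2]
E
python3 - <<'E'
from h import *
for n in("top","side"):
    c=shot(n,f"pics/{n}0.png"); print({k:np.array(v).round(3).tolist() for k,v in c.items() if k!="frame"})
s=r.sense(); print(s["tcp_pos"],s["ee_rot"],s["width"],s["time_s"])
E
```

```text
{'mtx': [[526.504, 0.0, 321.712], [0.0, 526.504, 247.803], [0.0, 0.0, 1.0]], 'position': [0.379, -0.05, 0.986], 'attitude': [[-0.026, 0.991, -0.131], [-0.999, -0.024, 0.022], [0.019, 0.132, 0.991]]}
{'mtx': [[529.799, 0.0, 311.949], [0.0, 529.799, 239.073], [0.0, 0.0, 1.0]], 'position': [-0.123, 0.638, 0.664], 'attitude': [[-0.75, 0.339, -0.567], [-0.661, -0.384, 0.645], [0.001, 0.858, 0.513]]}
[ 0.21076683 -0.64071514  0.23038424] [[ 9.49926410e-01  3.12473207e-01 -5.57671409e-04]
 [ 3.12473704e-01 -9.49925051e-01  1.60678054e-03]
 [-2.76701714e-05 -1.70058092e-03 -9.99998554e-01]] 0.0854487377068623 0.1
```

View pics/top0.png

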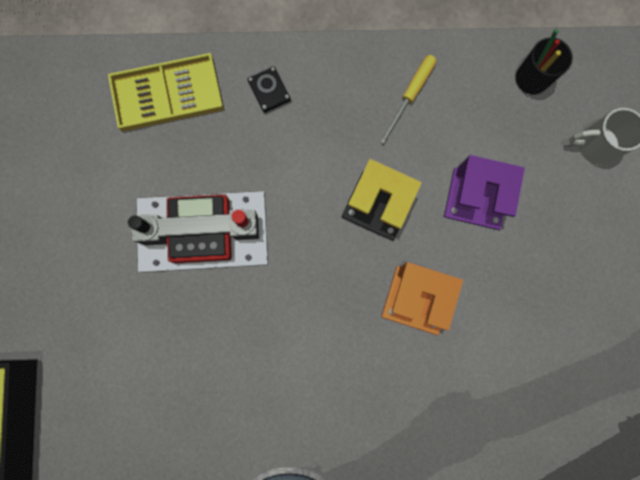

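View pics/side0.png

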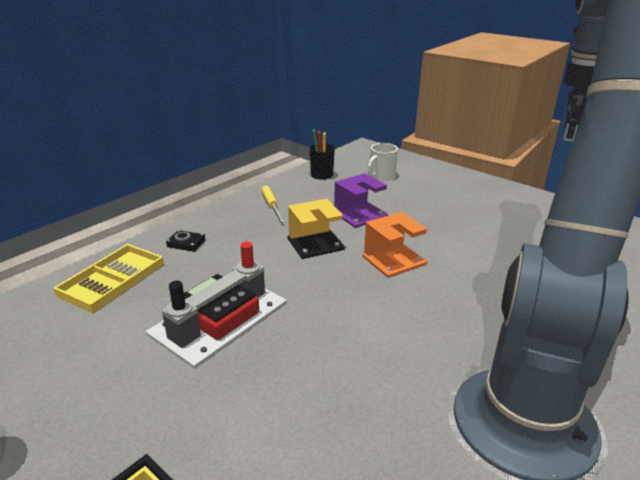

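The top view shows the red knob at (240,217) and the black knob at (138,223). Other red things are the monitor body (200,230) and the pens (550,50). The brackets are yellow (382,200), purple (490,195) and orange (425,300), and a yellow tray sits at (165,90). By the description I want the red knob at (240,217) and the yellow bracket, notch near (380,208). I'll check both in a crop.

```bash
python3 - <<'E'
from h import *
c=shot("top"); s=shot("side")
f=c["frame"]; cv2.imwrite("pics/crop1.png",cv2.resize(f[150:250,220:430,::-1],None,fx=3.8,fy=3.8,interpolation=cv2.INTER_CUBIC))
def m(c,lo,hi,box):
    h=cv2.cvtColor(c["frame"],cv2.COLOR_RGB2HSV); k=cv2.inRange(h,lo,hi); z=np.zeros_like(k);x0,y0,x1,y1=box; z[y0:y1,x0:x1]=k[y0:y1,x0:x1]; return z
# yellow top
y=m(c,(22,120,150),(34,255,255),(340,150,430,245))
ct=max(cv2.findContours(y,cv2.RETR_EXTERNAL,cv2.CHAIN_APPROX_NONE)[0],key=cv2.contourArea)
ap=cv2.approxPolyDP(ct,3,True)[:,0]
for u,v in ap: print((u,v),onz(c,u,v,.09)[:2].round(4))
for cc,b in((c,(228,205,252,228)),(s,(235,238,260,272))):
    k=m(cc,(0,150,120),(8,255,255),b)|m(cc,(172,150,120),(180,255,255),b)
    v,u=np.nonzero(k); print("red",len(u),u.mean(),v.mean(),u.min(),u.max(),v.min(),v.max())
    p=onz(cc,u.mean(),v.mean(),.105); print(p)
# top disc of red knob
E
```

```text
(np.int32(369), np.int32(160)) [ 0.6513 -0.1577]
(np.int32(349), np.int32(203)) [ 0.5749 -0.1199]
(np.int32(368), np.int32(211)) [ 0.56   -0.1524]
(np.int32(378), np.int32(189)) [ 0.5988 -0.1714]
(np.int32(384), np.int32(188)) [ 0.6003 -0.182 ]
(np.int32(392), np.int32(196)) [ 0.5857 -0.1954]
(np.int32(382), np.int32(218)) [ 0.5471 -0.1763]
(np.int32(400), np.int32(226)) [ 0.5323 -0.2069]
(np.int32(420), np.int32(182)) [ 0.6097 -0.2457]
red 120 238.35 216.36666666666667 233 244 211 222
[0.55270693 0.07001627 0.105     ]
red 205 245.72682926829268 253.41951219512194 241 251 242 267
[0.55633517 0.06269914 0.105     ]
```

View pics/crop1.png

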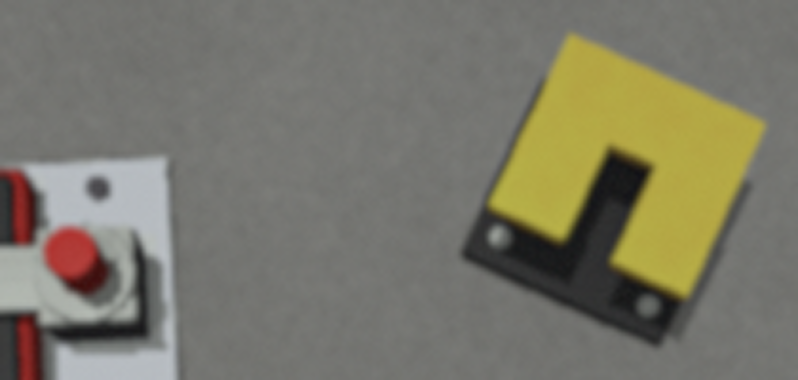

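Confirmed: the knob top disc is at (238.5,216.5). The bracket with the dark base has its plate in yellow, with the notch mouth between (368,211) and (382,218). Next I'll fuse the two views for the pin and work out the approach.

```bash
python3 - <<'E'
from h import *
c=shot("top"); s=shot("side")
print("knob top",onz(c,238.5,216.5,.13),"side bulk",[onz(s,246,253.5,z).round(4) for z in(.105,.108,.112)])
A=[];b=[]
for cc,u,v in((c,238.5,216.5),(s,246.5,245)):
    p,d=ray(cc,u,v); d/=np.linalg.norm(d); M=np.eye(3)-np.outer(d,d); A.append(M);b.append(M@p)
x=np.linalg.lstsq(np.vstack(A),np.hstack(b),rcond=None)[0]; print("top tri",x)
q=r.sense(); R=np.array(q["ee_rot"]); P=np.array([onz(c,238.5,216.5,.13)[0],onz(c,238.5,216.5,.13)[1],.22])
print((R.T@(P-q["tcp_pos"])/.4).round(4))
E
```

```text
knob top [0.54753976 0.0663623  0.13      ] side bulk [array([0.5557, 0.0625, 0.105 ]), array([0.5521, 0.0656, 0.108 ]), array([0.5472, 0.0697, 0.112 ])]
top tri [0.54765734 0.0664521  0.12965277]
[ 1.3521 -1.4169  0.0283]
```

>>> drive_tool(
  steps=[
    [[0, 0, 0], [0.097, -0.101, 0], 1],
    [[0, 0, 0], [0.097, -0.101, 0], 1],
    [[0, 0, 0], [0.097, -0.101, 0], 1],
    [[0, 0, 0], [0.097, -0.101, 0], 1],
    [[0, 0, 0], [0.097, -0.101, 0], 1],
  ],
)

```text
time_s: 0.92
tcp_pos: [0.3328, -0.387, 0.2315]
ee_rot: [[0.95, 0.312, 0.001], [0.312, -0.95, -0.001], [0.0, 0.001, -1.0]]
contact_force: [0.3, 1.1, -0.8]
width: 0.0856
grip_force: 0.0
```

>>> drive_tool(
  steps=[
    [[0, 0, 0], [0.097, -0.101, 0], 1],
    [[0, 0, 0], [0.097, -0.101, 0], 1],
    [[0, 0, 0], [0.097, -0.101, 0], 1],
    [[0, 0, 0], [0.097, -0.101, 0], 1],
    [[0, 0, 0], [0.097, -0.101, 0], 1],
  ],
)

```text
time_s: 1.55
tcp_pos: [0.4539, -0.1346, 0.2317]
ee_rot: [[0.95, 0.312, 0.001], [0.312, -0.95, -0.001], [0.001, 0.001, -1.0]]
contact_force: [0.4, -0.2, -0.0]
width: 0.0852
grip_force: 0.0
```

>>> drive_tool(
  steps=[
    [[0, 0, 0], [0.097, -0.101, 0], 1],
    [[0, 0, 0], [0.097, -0.101, 0], 1],
    [[0, 0, 0], [0.097, -0.101, 0], 1],
    [[0, 0, 0], [0.091, -0.101, 0], 1],
    [[0, 0, 0], [0, 0, 0], 1],
  ],
)

```text
time_s: 2.17
tcp_pos: [0.5486, 0.0705, 0.2315]
ee_rot: [[0.947, 0.32, 0.001], [0.32, -0.947, 0.003], [0.002, -0.003, -1.0]]
contact_force: [-0.2, -0.4, 0.1]
width: 0.0854
grip_force: 0.0
```

```bash
python3 - <<'E'
from h import *
c=shot("side"); cv2.imwrite("pics/s1.png",cv2.resize(c["frame"][130:350,130:380,::-1],None,fx=2.5,fy=2.5))
q=r.sense(); R=np.array(q["ee_rot"]); print(q["tcp_pos"],R.round(4).tolist(),q["joints"],(R.T@(np.array([.5476,.0664,.089])-q["tcp_pos"])/.4).round(4))
E
```

```text
[0.54803269 0.06720506 0.23116625] [[0.9486, 0.3164, -0.0002], [0.3164, -0.9486, 0.0007], [-0.0, -0.0007, -1.0]] [ 0.19823063  0.31023152 -0.49074917  1.80658418  0.1643566   1.0652643
 -1.60144947] [-0.0017  0.0018  0.3554]
```

View pics/s1.png

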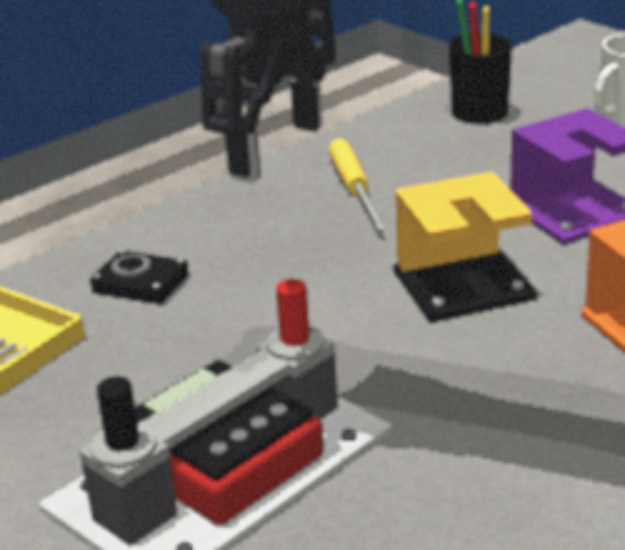

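The fingers, around crop pixel (275,150), stand above the red knob at (292,310) and straddle it. Descending.

>>> drive_tool(
  steps=[
    [[0, 0, 0], [-0.002, 0.002, 0.12], 1],
    [[0, 0, 0], [0, 0, 0.12], 1],
    [[0, 0, 0], [0, 0, 0.08], 1],
    [[0, 0, 0], [0, 0, 0.035], 1],
    [[0, 0, 0], [0, 0, 0], 1],
  ],
)

```text
time_s: 2.85
tcp_pos: [0.5472, 0.0629, 0.0891]
ee_rot: [[0.95, 0.311, -0.001], [0.311, -0.95, -0.001], [-0.001, 0.0, -1.0]]
contact_force: [-0.1, 0.3, -0.1]
width: 0.0851
grip_force: 0.0
```

>>> drive_tool(
  steps=[
    [[0, 0, 0], [0, 0, 0], 0],
    [[0, 0, 0], [0, 0, 0], -0.4],
    [[0, 0, 0], [0, 0, 0], -0.6],
    [[0, 0, 0], [0, 0, 0], -1],
    [[0, 0, 0], [0, 0, 0], -1],
  ],
  squeeze=50,
)

```text
time_s: 3.48
tcp_pos: [0.5479, 0.0643, 0.0901]
ee_rot: [[0.95, 0.313, 0.001], [0.313, -0.95, 0.0], [0.001, 0.0, -1.0]]
contact_force: [-1.0, -0.0, 5.6]
width: 0.0228
grip_force: 48.9
```

>>> drive_tool(
  steps=[
    [[0, 0, 0], [0, 0, 0], -1],
    [[0, 0, 0], [0, 0, -0.04], -1],
    [[0, 0, 0], [0, 0, -0.06], -1],
    [[0, 0, 0], [0, 0, -0.06], -1],
    [[0, 0, 0], [0, 0, 0], -1],
  ],
)

```text
time_s: 4.1
tcp_pos: [0.5487, 0.0643, 0.1554]
ee_rot: [[0.95, 0.312, 0.004], [0.312, -0.95, 0.0], [0.004, 0.001, -1.0]]
contact_force: [-0.8, -1.0, -2.0]
width: 0.0228
grip_force: 49.1
```

>>> drive_tool(
  steps=[
    [[0, 0, 0], [0, 0, -0.06], -1],
    [[0, 0, 0], [0, 0, -0.06], -1],
    [[0, 0, 0], [0, 0, -0.06], -1],
    [[0, 0, 0], [0, 0, 0], -1],
    [[0, 0, 0], [0, 0, 0], -1],
  ],
)

```text
time_s: 4.72
tcp_pos: [0.5465, 0.0637, 0.2237]
ee_rot: [[0.95, 0.312, -0.003], [0.312, -0.95, -0.001], [-0.003, -0.0, -1.0]]
contact_force: [-0.2, 0.1, -2.0]
width: 0.0227
grip_force: 49.2
```

```bash
python3 - <<'E'
from h import *
c=shot("side"); cv2.imwrite("pics/s2.png",cv2.resize(c["frame"][130:350,130:380,::-1],None,fx=2.5,fy=2.5))
q=r.sense(); R=np.array(q["ee_rot"]); print(q["tcp_pos"],R.round(4).tolist(),q["joints"],q["width"],(R.T@(np.array([.583,-.177,.235])-q["tcp_pos"])/.4).round(4))
E
```

```text
[0.54641921 0.06372086 0.22358131] [[0.9499, 0.3125, -0.003], [0.3125, -0.9499, -0.0005], [-0.003, -0.0005, -1.0]] [ 0.20378767  0.31602388 -0.49147566  1.81805694  0.16932585  1.05211584
 -1.60484163] 0.023173690725569625 [-0.1013  0.6002 -0.0285]
```

View pics/s2.png

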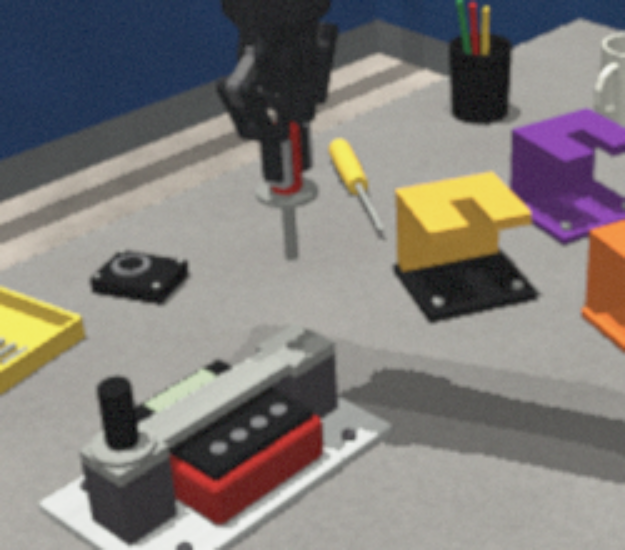

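The pin is out, hanging upright with its shank tip at crop (290,255). The black pin is still in place at (118,415). Moving above the notch.

>>> drive_tool(
  steps=[
    [[0, 0, 0], [-0.02, 0.12, -0.006], -1],
    [[0, 0, 0], [-0.02, 0.12, -0.006], -1],
    [[0, 0, 0], [-0.02, 0.12, -0.006], -1],
    [[0, 0, 0], [-0.02, 0.12, -0.006], -1],
    [[0, 0, 0], [-0.021, 0.12, 0], -1],
  ],
)

```text
time_s: 5.4
tcp_pos: [0.5836, -0.178, 0.2335]
ee_rot: [[0.95, 0.313, -0.002], [0.313, -0.95, 0.001], [-0.002, -0.001, -1.0]]
contact_force: [-0.6, -0.1, -1.6]
width: 0.023
grip_force: 49.3
```

>>> drive_tool(
  steps=[
    [[0, 0, 0], [0, 0, 0], -1],
    [[0, 0, 0], [0, 0, 0], -1],
  ],
)

```text
time_s: 5.65
tcp_pos: [0.5835, -0.1758, 0.2335]
ee_rot: [[0.95, 0.313, -0.002], [0.313, -0.95, 0.001], [-0.002, -0.002, -1.0]]
contact_force: [-0.3, 1.2, -1.1]
width: 0.023
grip_force: 49.4
```

```bash
python3 - <<'E'
from h import *
c=shot("side"); cv2.imwrite("pics/s3.png",cv2.resize(c["frame"][130:290,230:430,::-1],None,fx=3.5,fy=3.5,interpolation=cv2.INTER_CUBIC))
q=r.sense(); R=np.array(q["ee_rot"]); t=np.array(q["tcp_pos"]); print(t,R.round(4).tolist(),(R.T@(np.array([.583,-.177,.235])-t)/.4).round(4))
for P in([t[0],t[1],t[2]-.066],[t[0],t[1],t[2]-.01],[.5805,-.177,.09],[.5536,-.164,.09]): print(((proj(c,P)-[230,130])*3.5).round(1))
E
```

```text
[ 0.58368882 -0.17493777  0.23390208] [[0.9493, 0.3143, -0.0016], [0.3143, -0.9493, 0.0014], [-0.0011, -0.0018, -1.0]] [-0.0033  0.0043 -0.0027]
[296.7 182.9]
[297.  100.4]
[302.  291.6]
[320.3 311.7]
```

View pics/s3.png

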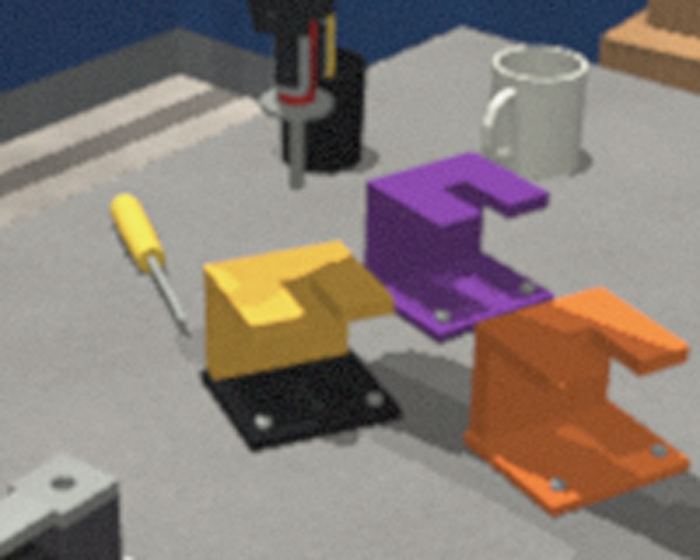

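The shank tip at (296,186) agrees with the projection, and the notch runs from its mouth at (320,312) to about (288,285). Lowering in.

>>> drive_tool(
  steps=[
    [[0, 0, 0], [-0.002, 0.003, 0.06], -1],
    [[0, 0, 0], [0, 0, 0.06], -1],
    [[0, 0, 0], [0, 0, 0.06], -1],
    [[0, 0, 0], [0, 0, 0.04], -1],
    [[0, 0, 0], [0, 0, 0], -1],
  ],
)

```text
time_s: 6.32
tcp_pos: [0.5829, -0.1768, 0.1458]
ee_rot: [[0.949, 0.314, -0.002], [0.314, -0.949, 0.001], [-0.002, -0.002, -1.0]]
contact_force: [-0.1, 0.3, -0.9]
width: 0.0229
grip_force: 49.4
```

>>> drive_tool(
  steps=[
    [[0, 0, 0], [0, 0, 0.04], -1],
    [[0, 0, 0], [0, 0, 0.04], -1],
    [[0, 0, 0], [0, 0, 0.01], -1],
    [[0, 0, 0], [0, 0, 0], -1],
    [[0, 0, 0], [0, 0, 0], -1],
  ],
)

```text
time_s: 6.95
tcp_pos: [0.5841, -0.178, 0.1114]
ee_rot: [[0.95, 0.312, 0.001], [0.312, -0.95, -0.0], [0.001, 0.001, -1.0]]
contact_force: [-0.8, 0.2, -1.1]
width: 0.023
grip_force: 49.4
```

```bash
python3 - <<'E'
from h import *
c=shot("side"); cv2.imwrite("pics/s4.png",cv2.resize(c["frame"][170:270,260:380,::-1],None,fx=5.5,fy=5.5,interpolation=cv2.INTER_CUBIC))
q=r.sense(); print(q["tcp_pos"],q["contact_force"],q["width"])
E
```

```text
[ 0.58413939 -0.17804576  0.11147533] [ 0.08397084 -0.02231463 -1.28244038] 0.02268752384182152
```

View pics/s4.png

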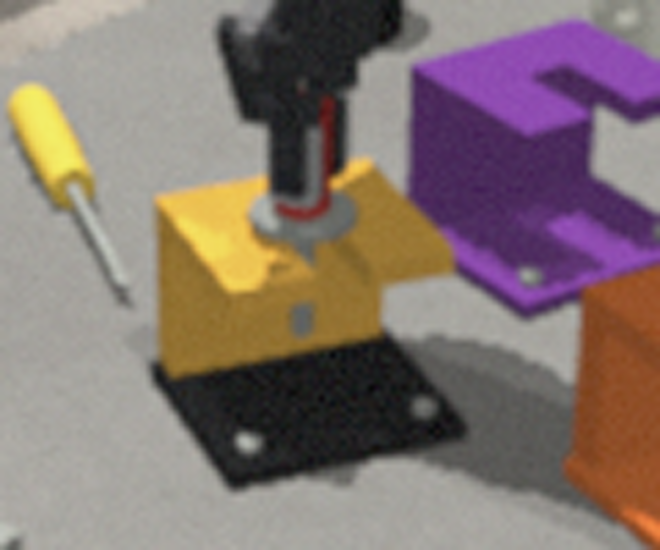

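The shank passes through the notch: it shows at (308,245), and its tip under the plate at (302,320). The collar hovers a few mm above the plate, so I'll lower slowly to contact.

>>> drive_tool(
  steps=[
    [[0, 0, 0], [0, 0, 0.009], -1],
    [[0, 0, 0], [0, 0, 0.005], -1],
    [[0, 0, 0], [0, 0, 0], -1],
    [[0, 0, 0], [0, 0, 0], -1],
  ],
)

```text
time_s: 7.5
tcp_pos: [0.5837, -0.1779, 0.1053]
ee_rot: [[0.95, 0.313, 0.0], [0.313, -0.95, -0.0], [0.0, 0.0, -1.0]]
contact_force: [-0.1, -0.9, -2.4]
width: 0.0227
grip_force: 49.8
```

>>> drive_tool(
  steps=[
    [[0, 0, 0], [0, 0, 0.003], -1],
    [[0, 0, 0], [0, 0, 0], -1],
    [[0, 0, 0], [0, 0, 0], -1],
  ],
)

```text
time_s: 7.88
tcp_pos: [0.5837, -0.178, 0.1052]
ee_rot: [[0.95, 0.312, 0.0], [0.312, -0.95, -0.0], [0.0, 0.001, -1.0]]
contact_force: [-2.2, 0.7, 5.9]
width: 0.0228
grip_force: 50.2
```

Contact: 6 N upward at the expected height. Opening gently, then retreating.

>>> drive_tool(
  steps=[
    [[0, 0, 0], [0, 0, 0], -0.3],
    [[0, 0, 0], [0, 0, 0], 0],
    [[0, 0, 0], [0, 0, 0], 0.5],
    [[0, 0, 0], [0, 0, 0], 1],
    [[0, 0, 0], [0, 0, 0], 1],
  ],
)

```text
time_s: 8.5
tcp_pos: [0.5837, -0.178, 0.1041]
ee_rot: [[0.95, 0.312, 0.0], [0.312, -0.95, -0.0], [-0.0, 0.0, -1.0]]
contact_force: [-0.3, -0.2, 0.6]
width: 0.0854
grip_force: 0.0
```

>>> drive_tool(
  steps=[
    [[0, 0, 0], [0, 0, 0], 1],
    [[0, 0, 0], [0, 0, -0.05], 1],
    [[0, 0, 0], [0, 0, -0.1], 1],
    [[0, 0, 0], [0, 0, -0.12], 1],
    [[0, 0, 0], [0, 0, -0.12], 1],
  ],
)

```text
time_s: 9.12
tcp_pos: [0.5837, -0.1778, 0.2633]
ee_rot: [[0.95, 0.313, 0.002], [0.313, -0.95, -0.0], [0.001, 0.001, -1.0]]
contact_force: [0.9, -0.2, -0.1]
width: 0.0854
grip_force: 0.0
```

>>> drive_tool(
  steps=[
    [[0, 0, 0], [-0.14, 0, 0], 1],
    [[0, 0, 0], [-0.14, 0.0, 0], 1],
    [[0, 0, 0], [0, 0.14, 0], 1],
    [[0, 0, 0], [0, 0.14, 0], 1],
    [[0, 0, 0], [0, 0, 0], 1],
  ],
)

```text
time_s: 9.75
tcp_pos: [0.5118, -0.3244, 0.261]
ee_rot: [[0.952, 0.306, 0.001], [0.306, -0.952, -0.002], [0.0, 0.003, -1.0]]
contact_force: [0.5, 0.1, 0.2]
width: 0.0853
grip_force: 0.0
```

```bash
python3 - <<'E'
from h import *
c=shot("side"); t=shot("top")
a=cv2.resize(c["frame"][170:350,140:380,::-1],(480,360)); b=cv2.resize(t["frame"][140:260,120:430,::-1],(620,240)) 
o=np.zeros((600,640,3),np.uint8); o[:360,:480]=a; o[360:,:620]=b; cv2.imwrite("pics/end.png",o); print(r.sense()["tcp_pos"])
E
```

```text
[ 0.51239415 -0.31932073  0.26096636]
```

View pics/end.png

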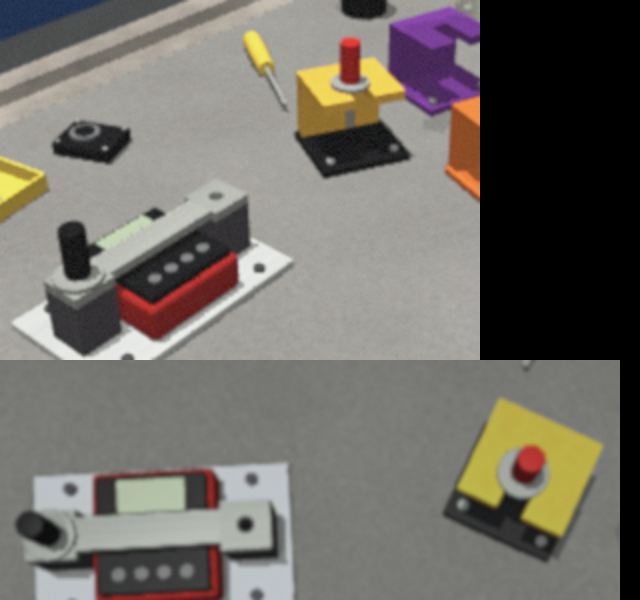

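The red pin hangs upright in the yellow notch, with its collar flat on the plate at (522,470). The black pin is still in its bore at (72,250), and the arm is clear.

```bash
python3 -c "
from cell import r
print(r.finish_job())"
```

```text
the job is handed in; nothing more can be done
None
```

The red locking pin is parked upright by its collar in the yellow bracket's notch and released, the black pivot pin is still in its bore, and I handed the job in about 10 s into the 40 s limit; no verdict came back.

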